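# Check a brush ferrule on the studio's gauge

### The arm

A 6-joint arm with a two-finger parallel gripper is mounted at the origin on the work surface. World frame = base frame: x ahead of the robot, y to its left, z up, the work surface at z = 0. Lengths are in m, angles in rad, forces in N, time in s.
With the tool pointing down it reaches from about 0.3 to 0.875 m from the base axis. Payload 6.4 kg.
Tool frame: the origin (TCP) lies between the finger pads; the fingertips stand 14 mm ahead of it and the grasp point (between the pads) lies 5 mm behind it (manip.tcp_to_tips is the distance from the TCP to the fingertips, in m); z points along the fingers, y is the line along which they close (so a half turn about z gives the same grasp; the last joint's range is limited). The gripper opens to 88 mm and grips with 3 to 60 N. Pads are 18 mm wide; open, the fingers measure 123 mm over their backs; the gripper's body (75 mm by 187 mm) begins 45 mm behind the grasp point.
Start: joints at [0.94, 0.181, 1.607, -0, 1.354, -0.206], TCP at [0.237, 0.524, 0.253] pointing down, gripper open.
Joint ranges: [-2.99, 2.99], [-0.89, 2.07], [0.3, 2.58], [-1.14, 4.28], [0, 2.63], [-3.12, 3.12]. Speed limits (rad/s): [2.57, 2.57, 3.01, 3.14, 3.14, 3.14].

### API

Orientations are given as [roll, pitch, yaw] about the fixed x, y, z axes, in that order (R = Rz(yaw) Ry(pitch) Rx(roll)).
In Python, from workcell import observe, cams, ticket, manip gives the robot as it stands. The module is installed in compiled form; this text tells all that it offers.
- The arm moves only by the shell command python3 -m inch 'ROWS'. ROWS is JSON, a list of rows, each an object of numbers: "x", "y", "z": the shift along the tool's x, y, z each as a share of 500 mm, from -1 to 1; "wx", "wy", "wz": the turn, a rotation vector about the tool's x, y, z each as a share of pi/2 rad, from -1 to 1; "fingers": the opening, from 0 (shut) to 1 (fully open). In form: [{"x": .., "y": .., "z": .., "wx": .., "wy": .., "wz": .., "fingers": ..}, ...]. A call has exactly 10 rows; each row is the pose to reach, as a shift and turn from the pose commanded when the call began, along the tool's axes at that moment; what a row does not reach only later rows make up. A row lasts 1/8 s, in which the tool goes at most 62.5 mm and 10.7 degrees, less where a joint would pass 70% of its speed; a pose out of reach is approached as far as the arm can. A call with a number of a shift or a turn outside -1 to 1 is refused whole. A call with a gripper value outside its range is refused whole. The fingers move at their own pace and stop on an object; the grip force is fixed at half the most. Time passes only in rows, so rows that repeat a pose let the fingers close, or fill a call up. It gives the time, the measured TCP pose, the force, the opening and the grip force at its end, in the units of the state.
- observe(): the state, without advancing time (a new reading comes with each control period).
- cams.get_image(name): name is "scene" or "top" or "wrist"; returns a dict with "img" (480x640x3 uint8, red, green, blue), "vertical_fov" (degrees; the focal length in pixels is half the picture's height over the tangent of half this angle, whatever the lens; pixels are square), "cx", "cy" (the principal point, pixels), "distortion" ([k1, k2, p1, p2, k3] as OpenCV has them; the pictures are not rectified), "rvec" (rotation vector, rad) and "tvec" (3), from world to camera coordinates, as OpenCV has them. Camera axes: x right, y down, z forward; pixel columns grow to the right and rows downward; lengths in m; the calibration is good to about 2 mm. A picture is of the moment at which its call begins. There is no depth.
- ticket.hand_in(): hands the job in; it is judged then, once.
The state is a dict: "t": time; "q": joint angles; "joint_velocities": joint speeds; "joint_efforts": joint torques, N m; "tool_pos": TCP position; "ee_rot": TCP orientation; "contact_force": force on the tool from outside, world axes, zero at the start; "wrist_torque": the same for the moment, N m; "gripper_width": finger opening in m; "finger_force": force on a finger pad.
Only numpy, scipy, OpenCV 4.12 (cv2) and the standard library are available. Lean on these libraries where they do the work, as an engineer would, in place of code of your own. Each camera call takes 0.05 s, during which the arm holds its last target. There are 200 camera calls.

### The job

Check the wide brush ferrule on the bench gauge: with the pin still empty press the round key right down to zero it, slide the wide ferrule all the way down over the gauge pin, and press the square key right down to measure. Then take the ferrule off, set it upright on the floor of the wooden tray, and only when it stands there press the bar-shaped key right down to store the reading. Do not drop the ferrule, press each key only at its own step and the cross-shaped key never, and leave the two narrow ferrules, the ink bottle and the brush pot where they stand.

Things in the scene. Friction and masses are not known exactly. Their poses are not given: they have to be found in the camera images.
- gauge: bench gauge fixed to the table: grey and black desk console, four keys in a row on a 124 x 205 mm face sloping 32 deg down to the robot; left of it a 20 mm high deck with a steel pin. Origin: on the table under its middle; x away from the robot (up the slope), y left along the row, z up. The keys sit 47 mm apart at y -99, -52, -5, 42 mm, x -5 mm, z 70 mm, in any order.
- lamp_bar (a point): middle of the lamp bar over the keys, fixed to the gauge (its axes): 18 mm thick, 205 mm long along y, at gauge x 20, y -27, z 180 mm, on two 10 mm posts at y -125 and 68 mm that rise behind the face (x 52 mm) and bend forward to it. A vertical gripper over a key hits it; a hand tilted 20 to 45 deg, leaning back to the robot, passes under it.
- pin_seat (a point): middle of the flat 36 mm flange at the foot of the gauge pin, 26 mm above the table, where the ferrule's lower end rests when fully down. The pin stands upright on it: 16 mm thick, tapering over the last 12 mm to a 6 mm tip 46 mm above this point. At x 0, y 140 mm of the gauge.
- wide_ferrule: the wide steel ferrule: a plain tube 30 mm outside, 20 mm bore, 45 mm tall, 35 to 70 g, loose, standing upright on the plywood board. Origin: middle of its lower end; z along its axis, up.
- board: plywood board 150 x 150 x 12 mm, fixed on the table; the wide ferrule, one narrow ferrule and the ink bottle stand on it 70 mm or more apart centre to centre, in any arrangement. Origin: middle of its underside.
- tray: shallow wooden tray 150 (x) x 110 (y) x 20 mm, walls and floor 6 mm thick, fixed on the table. Origin: middle of its underside. Board and tray may swap places.
- tray_in (a point): middle of the tray's inner floor, 6 mm above the table; axes as the tray's, inside 138 (x) x 98 (y) mm.
- narrow_ferrule: narrow steel ferrule on the board, 20 mm outside, 12 mm bore, 45 mm tall, loose; leave alone. Origin: middle of its lower end.
- done_ferrule: another narrow steel ferrule, 20 mm outside, 45 mm tall, standing loose in the tray; leave alone. Origin: middle of its lower end.
- ink_bottle: brown ink bottle with black cap on the board, 38 mm thick, 72 mm tall, loose; leave alone. Origin: middle of its underside.
- brush_pot: cork pot 60 mm wide, 90 mm tall, with brushes up to 210 mm high, leaning out to 36 mm from its axis, loose on the table; leave alone. Origin: middle of its underside.
- key_round (a joint): how far the round (28 mm) key is pressed: 0 up, 0.006 m fully down; zeroes the gauge. Springs back up when let go; starts moving at 1.5 N and is fully down at 5 N.
- round_top (a point): middle of the top of the round key, all keys light grey plastic on a black 42 x 43 mm square bezel plate; when up the key top stands 17 mm above the sloping face and 11 mm above its bezel. z points out of the face (32 deg from vertical, leaning to the robot), x up the slope, y along the row of keys.
- key_square (a joint): how far the square (25 x 25 mm) key is pressed: 0 up, 0.006 m fully down; measures. Springs back up when let go; starts moving at 1.5 N and is fully down at 5 N.
- square_top (a point): middle of the top of the square key, all keys light grey plastic on a black 42 x 43 mm square bezel plate; when up the key top stands 17 mm above the sloping face and 11 mm above its bezel. z points out of the face (32 deg from vertical, leaning to the robot), x up the slope, y along the row of keys.
- key_bar (a joint): how far the bar-shaped (34 mm along the row, 11 mm up the slope) key is pressed: 0 up, 0.006 m fully down; stores the reading. Springs back up when let go; starts moving at 1.5 N and is fully down at 5 N.
- bar_top (a point): middle of the top of the bar-shaped key, all keys light grey plastic on a black 42 x 43 mm square bezel plate; when up the key top stands 17 mm above the sloping face and 11 mm above its bezel. z points out of the face (32 deg from vertical, leaning to the robot), x up the slope, y along the row of keys.
- key_cross (a joint): how far the cross-shaped (30 mm, arms 9 mm) key is pressed: 0 up, 0.006 m fully down; not used. Springs back up when let go; starts moving at 1.5 N and is fully down at 5 N.
- cross_top (a point): middle of the top of the cross-shaped key, all keys light grey plastic on a black 42 x 43 mm square bezel plate; when up the key top stands 17 mm above the sloping face and 11 mm above its bezel. z points out of the face (32 deg from vertical, leaning to the robot), x up the slope, y along the row of keys.
Things that resemble listed ones, but are neither listed nor needed, are in the scene too. What is shaped like the wide_ferrule but pink or purple is not meant.

How it is judged:
By the outcome, as a careful person would: the job done as asked, in the order asked, and still so for the second after the job is handed in, with the robot touching nothing.
It also fails if it takes over 72 s, if anything falls off the work surface, if the arm or the gripper's body presses on something with over 40 N, if the wrist force passes 120 N, or if a joint passes its speed limit or range.

## Working session

There is one attempt and no reset: what is moved stays moved. The work goes in short steps, Python scripts to look and compute and a shell command to move; the robot and the scene stay as the last step left them, time stands still between calls to the robot, and variables do not carry over. Pictures are saved under pics/ and viewed, at most 10 in all, crops included, and the job is handed in when it is done.

```bash
mkdir -p pics; cat > h.py <<'E'
import numpy as np, cv2
from scipy.spatial.transform import Rotation as R
def K(d):
    f=240/np.tan(np.radians(d["vertical_fov"])/2)
    return np.array([[f,0,d["cx"]],[0,f,d["cy"]],[0,0,1.]])
def ray(d,uv):
    p=cv2.undistortPoints(np.array([[uv]],float),K(d),np.array(d["distortion"],float))[0,0]
    Rm=cv2.Rodrigues(np.array(d["rvec"],float))[0]; t=np.array(d["tvec"],float).ravel()
    return -Rm.T@t, Rm.T@np.array([p[0],p[1],1])
def onz(d,uv,z):
    c,v=ray(d,uv); return c+v*(z-c[2])/v[2]
def proj(d,P):
    return cv2.projectPoints(np.array(P,float).reshape(-1,3),np.array(d["rvec"],float),np.array(d["tvec"],float),K(d),np.array(d["distortion"],float))[0][:,0]
E
python3 - <<'E'
from workcell import observe,cams
import cv2,pickle
for n in("top","scene"):
    d=cams.get_image(n); pickle.dump(d,open(n+".pkl","wb")); cv2.imwrite(f"pics/{n}0.png",d["img"][:,:,::-1])
s=observe(); print(s)
E
```

```text
{'t': 0.1, 'q': array([ 9.39728350e-01,  1.81463587e-01,  1.60787230e+00, -1.42356496e-05,
        1.35380134e+00, -2.06284201e-01]), 'joint_velocities': array([ 0.00056318, -0.00031484, -0.00211329,  0.00024101,  0.00015639,
       -0.00095297]), 'joint_efforts': array([ 6.68895409e-04, -4.34816766e+01, -3.42700875e+01,  7.05401413e-02,
        3.40043998e-02, -4.90573052e-05]), 'tool_pos': array([0.2366814 , 0.52353908, 0.25191925]), 'ee_rot': array([-3.14007797e+00, -3.02765411e-04,  2.71681172e+00]), 'contact_force': array([-0.09906472,  0.52501569, -0.48136456]), 'wrist_torque': array([ 0.03283126,  0.01358621, -0.01352508]), 'finger_force': 0.0, 'gripper_width': 0.08817014614658823}
```

View pics/top0.png

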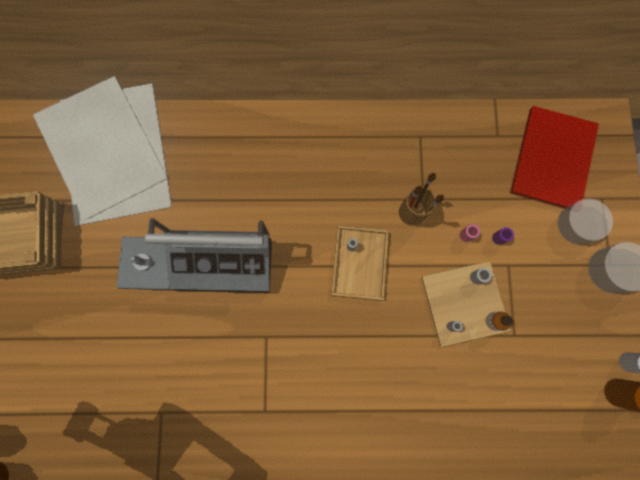

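View pics/scene0.png

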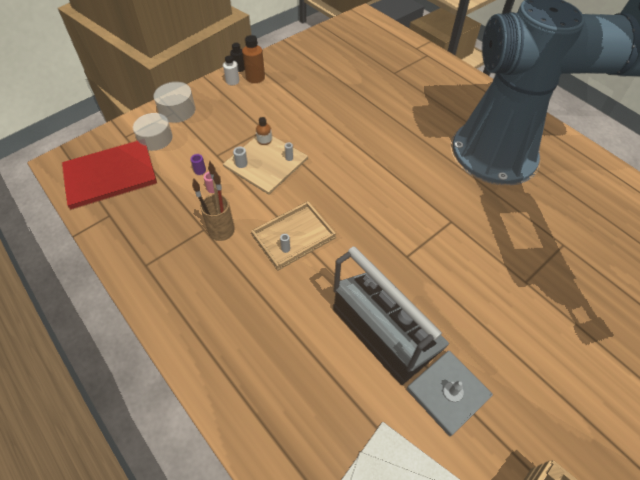

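Top: gauge at (195,262), with keys at (181,263) square, (204,264) round, (229,265) bar and (252,265) cross, and the pin at (141,261). The tray is at (361,264), the board at (467,304) and the brush pot at (420,203).

Wide ferrule candidates: steel (483,275) on the board, steel (456,326) on the board but thinner, steel (352,244) in the tray, pink (471,233) and purple (504,236). The one at (483,275) fits because it is steel, on the board and the widest. I'll confirm it in an enlarged crop.

```bash
python3 - <<'E'
from h import *; import pickle
t=pickle.load(open("top.pkl","rb"));s=pickle.load(open("scene.pkl","rb"))
f=lambda d,x,y,w,h,W,H:cv2.resize(d["img"][y:y+h,x:x+w,::-1],(W,H),interpolation=cv2.INTER_CUBIC)
a=f(t,110,215,170,85,800,400*1)  # scale 4.706
b=f(t,415,255,110,100,400,364-164) if 0 else None
c=f(t,420,255,100,95,200*1,190)
m=np.zeros((600,800,3),np.uint8); m[:400]=a
m[400:600,:]=0
m[400:590,0:200]=c; m[400:580,210:390]=f(t,330,220,60,60,180,180)
m[400:600,400:800]=f(s,220,110,100,50,400,200)
cv2.imwrite("pics/crop1.png",m)
for n,uv,z in [("pin tip",(141,257),.072),("deck L near",(118,288),.02),("deck L far",(122,238),.02),("wide top",(484,272),.057),("narrow top",(456,324),.057),("done",(352,243),.051),("round",(204,264),.07),("pot",(420,203),.09)]+[("tray",u,.02) for u in[(337,227),(390,230),(385,299),(332,296)]]+[("board",u,.012) for u in[(423,277),(491,263),(512,331),(443,346)]]:
    print(n,onz(t,uv,z).round(4))
print(ray(t,(0,0))[0],ray(s,(0,0))[0])
E
```

```text
pin tip [0.5704 0.3183 0.072 ]
deck L near [0.514  0.3813 0.02  ]
deck L far [0.6199 0.3811 0.02  ]
wide top [ 0.5387 -0.3683  0.057 ]
narrow top [ 0.4358 -0.3055  0.057 ]
done [ 0.6007 -0.1038  0.051 ]
round [0.5559 0.1934 0.07  ]
pot [ 0.6741 -0.2385  0.09  ]
tray [ 0.6417 -0.0748  0.02  ]
tray [ 0.6346 -0.188   0.02  ]
tray [ 0.488  -0.1725  0.02  ]
tray [ 0.4947 -0.0625  0.02  ]
board [ 0.5344 -0.2555  0.012 ]
board [ 0.5635 -0.4011  0.012 ]
board [ 0.4218 -0.4332  0.012 ]
board [ 0.3921 -0.2894  0.012 ]
[ 0.42312393 -0.0317296   0.97481942] [0.91463797 0.36469553 0.85546534]
```

View pics/crop1.png

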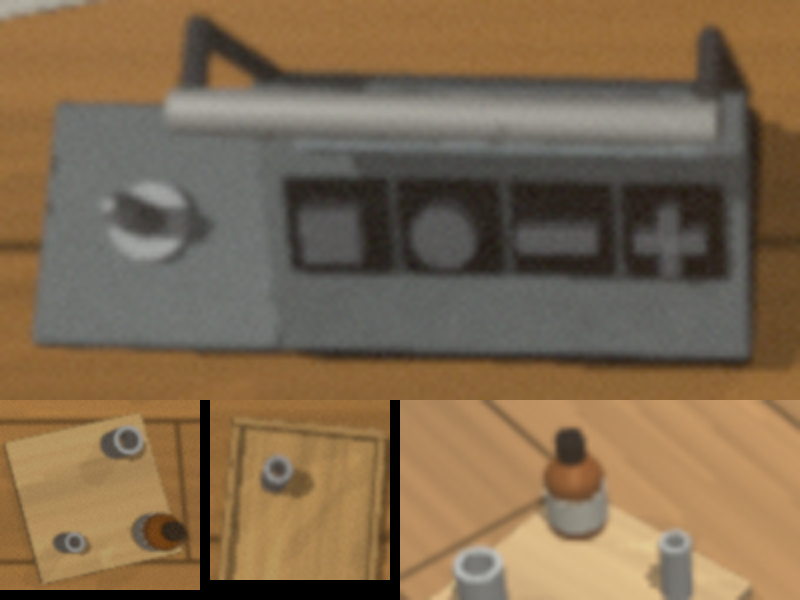

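The crop confirms it: the steel tube at top (484,275) on the board is the wide one and the tube at (456,326) is narrow. In the top image the keys from left to right are square (180,264.5), round (204,265), bar (228,265.5) and cross (252,266). The flange is at (141.5,262) and the pin tip at (132.5,258.5).

```bash
python3 - <<'E'
from h import *; import pickle
from scipy.optimize import least_squares
t=pickle.load(open("top.pkl","rb"));s=pickle.load(open("scene.pkl","rb"))
px=np.array([(331,234),(444,236),(556,239),(670,241),(150,222),(107,206)],float)
uv=(px+.5)/4.706-.5+[110,215]
G=np.array([(-5,42,70),(-5,-5,70),(-5,-52,70),(-5,-99,70),(0,140,26),(0,140,72)])/1e3
def W(p,G): c,S=np.cos(p[2]),np.sin(p[2]); return np.c_[p[0]+c*G[:,0]-S*G[:,1],p[1]+S*G[:,0]+c*G[:,1],G[:,2]]
r=least_squares(lambda p:(proj(t,W(p,G))-uv).ravel(),[.55,.19,0])
print(r.x.round(4),r.fun.round(2)); np.save("g.npy",r.x)
print(W(r.x,G).round(4))
wt=onz(t,(483.7,274.7),.057); print("wide top-cam",wt,"scene-cam",onz(s,(239.4,150.4),.057))
im=s["img"][240:430,330:520,::-1].copy(); im=cv2.resize(im,None,fx=3.1,fy=3.1,interpolation=cv2.INTER_CUBIC)
for u,v in proj(s,W(r.x,G)): cv2.circle(im,(int((u-330+.5)*3.1),int((v-240+.5)*3.1)),2,(0,0,255),-1)
cv2.imwrite("pics/crop2.png",im)
E
```

```text
[ 0.5603  0.1969 -0.0495] [ 1.03 -0.93  0.64 -0.33  0.44  0.06 -0.2   0.67 -1.13  0.27 -0.81  0.24]
[[0.5574 0.2391 0.07  ]
 [0.5551 0.1921 0.07  ]
 [0.5527 0.1452 0.07  ]
 [0.5504 0.0983 0.07  ]
 [0.5672 0.3367 0.026 ]
 [0.5672 0.3367 0.072 ]]
wide top-cam [ 0.533254   -0.36733492  0.057     ] scene-cam [ 0.53166783 -0.370848    0.057     ]
```

View pics/crop2.png

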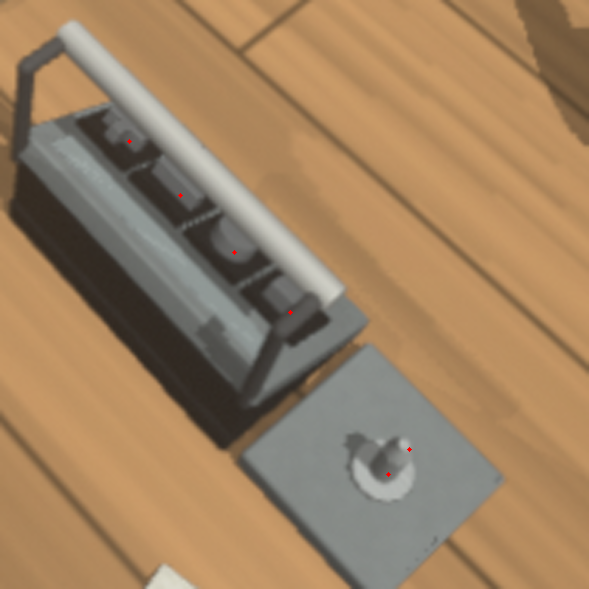

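The scene crop shows the square key at (289,293), round at (235,242), bar at (178,185), cross at (126,133), the flange at (384,472) and the pin tip at (403,444). The predicted key points are offset. The z of 70 mm may be the face rather than the key tops, so I'll fit both cameras with each option.

```bash
cat >> h.py <<'E'
def W(p,G):
    G=np.atleast_2d(G); c,S=np.cos(p[2]),np.sin(p[2]); return np.c_[p[0]+c*G[:,0]-S*G[:,1],p[1]+S*G[:,0]+c*G[:,1],G[:,2]]
E
python3 - <<'E'
from h import *; import pickle
from scipy.optimize import least_squares
t=pickle.load(open("top.pkl","rb"));s=pickle.load(open("scene.pkl","rb"))
px=np.array([(331,234),(444,236),(556,239),(670,241),(150,222),(107,206)],float)
uv=(px+.5)/4.706-.5+[110,215]
sx=np.array([(289,293),(235,242),(178,185),(126,133),(384,472),(403,444)],float)
us=(sx+.5)/3.1-.5+[330,240]
for kx,kz in [(-5,70),(-5-9,84.4)]:
    G=np.array([(kx,42,kz),(kx,-5,kz),(kx,-52,kz),(kx,-99,kz),(0,140,26),(0,140,72)])/1e3
    r=least_squares(lambda p:np.r_[proj(t,W(p,G))-uv,proj(s,W(p,G))-us].ravel(),[.55,.19,0])
    print(kx,r.cost,r.x.round(4),r.fun.reshape(-1,2).round(1).tolist())
np.save("g.npy",r.x)
print(W(r.x,G).round(4))
c=ray(s,(239.4,150.4)),ray(t,(483.7,274.7))
# triangulate wide top, pin tip, flange
def tri(a,b):
    (p,u),(q,v)=ray(t,a),ray(s,b); A=np.c_[u,-v]; k=np.linalg.lstsq(A,q-p,rcond=None)[0]; x,y=p+k[0]*u,q+k[1]*v; return ((x+y)/2).round(4),np.linalg.norm(x-y).round(4)
print("wide",tri((483.7,274.7),(239.4,150.4)));
for n,a,b in zip("s r b x flange tip".split(),uv,us): print(n,tri(a,b))
E
```

```text
-5 25.112606320411142 [ 0.5586  0.1943 -0.0562] [[2.3, -0.2], [1.9, 0.6], [1.7, 1.1], [1.1, 1.9], [0.1, 0.7], [0.5, 0.6], [-0.3, 4.6], [-0.8, 1.8], [0.5, 1.7], [0.9, 0.9], [0.3, -0.7], [0.9, 0.1]]
-14 8.785098606491827 [ 0.5674  0.1945 -0.0057] [[0.1, -0.1], [0.1, -0.5], [0.4, -1.2], [0.1, -1.6], [-0.0, -0.2], [0.3, -0.3], [2.2, 0.6], [0.5, -1.6], [0.5, -1.1], [-0.2, -1.5], [-0.1, 0.1], [0.4, 1.0]]
[[0.5536 0.2366 0.0844]
 [0.5534 0.1896 0.0844]
 [0.5531 0.1426 0.0844]
 [0.5528 0.0956 0.0844]
 [0.5682 0.3345 0.026 ]
 [0.5682 0.3345 0.072 ]]
wide (array([ 0.5333, -0.3664,  0.061 ]), np.float64(0.0014))
s (array([0.5545, 0.2349, 0.0848]), np.float64(0.004))
r (array([0.5535, 0.1906, 0.0792]), np.float64(0.0013))
b (array([0.5523, 0.1432, 0.0794]), np.float64(0.0026))
x (array([0.5511, 0.0963, 0.0775]), np.float64(0.0013))
flange (array([0.5678, 0.3345, 0.0258]), np.float64(0.0001))
tip (array([0.5678, 0.3336, 0.0741]), np.float64(0.0016))
```

The fit settles it: key tops at gauge x −14, z 84 mm. Next I'll write a helper that converts targets into row shares, then go to a point in front of the round key.

```bash
cat >> h.py <<'E'
from workcell import observe,cams
def Rt(tilt,yaw=0.):   # tool y along world y (yaw 0), tool z leaning forward by tilt deg
    a=np.radians(tilt); return R.from_euler('z',yaw)*R.from_matrix(np.array([[-np.cos(a),0,np.sin(a)],[0,1,0],[-np.sin(a),0,-np.cos(a)]]))
def go(p,Rg,ahead=0.):
    """shares to bring the point `ahead` m in front of TCP to p, orientation Rg"""
    s=observe(); R0=R.from_euler('xyz',s["ee_rot"]); tcp=np.array(p)-Rg.apply([0,0,ahead])
    d=R0.inv().apply(tcp-s["tool_pos"])/.5; w=(R0.inv()*Rg).as_rotvec()/(np.pi/2)
    print("t %.2f tcp"%s["t"],s["tool_pos"].round(4),"->",tcp.round(4),"F",s["contact_force"].round(1),"w",round(s["gripper_width"],4))
    print(" shift",d.round(4)," turn",w.round(4))
E
python3 - <<'E'
from h import *
n=Rt(32,-.015).apply([0,0,-1])
go(np.array([.5534,.1896,.082])+.06*n,Rt(32,-.015),.014)
E
```

```text
t 0.10 tcp [0.2367 0.5235 0.2519] -> [0.5142 0.1902 0.1448] F [-0.1  0.5 -0.5] w 0.0882
 shift [-0.7805 -0.3784  0.2147]  turn [-0.0737 -0.3509 -0.2538]
```

```bash
python3 -m inch '[{"x":-0.1,"y":-0.05,"z":0,"wx":-0.02,"wy":-0.09,"wz":-0.06,"fingers":0},{"x":-0.2,"y":-0.1,"z":0.03,"wx":-0.037,"wy":-0.175,"wz":-0.127,"fingers":0},{"x":-0.3,"y":-0.145,"z":0.05,"wx":-0.0737,"wy":-0.3509,"wz":-0.2538,"fingers":0},{"x":-0.4,"y":-0.19,"z":0.08,"wx":-0.0737,"wy":-0.3509,"wz":-0.2538,"fingers":0},{"x":-0.5,"y":-0.24,"z":0.12,"wx":-0.0737,"wy":-0.3509,"wz":-0.2538,"fingers":0},{"x":-0.6,"y":-0.29,"z":0.15,"wx":-0.0737,"wy":-0.3509,"wz":-0.2538,"fingers":0},{"x":-0.7,"y":-0.34,"z":0.19,"wx":-0.0737,"wy":-0.3509,"wz":-0.2538,"fingers":0},{"x":-0.7805,"y":-0.3784,"z":0.2147,"wx":-0.0737,"wy":-0.3509,"wz":-0.2538,"fingers":0},{"x":-0.7805,"y":-0.3784,"z":0.2147,"wx":-0.0737,"wy":-0.3509,"wz":-0.2538,"fingers":0},{"x":-0.7805,"y":-0.3784,"z":0.2147,"wx":-0.0737,"wy":-0.3509,"wz":-0.2538,"fingers":0}]'
python3 - <<'E'
from h import *; import pickle
s=observe();print(s["ee_rot"],s["contact_force"])
d=cams.get_image("wrist");pickle.dump(d,open("w1.pkl","wb"));cv2.imwrite("pics/w1.png",d["img"][:,:,::-1])
n=Rt(32,-.015).apply([0,0,-1])
go(np.array([.5534,.1896,.082])+.06*n,Rt(32,-.015),.014)
E
```

```text
t: 1.35
tool_pos: [0.5141, 0.1907, 0.1451]
ee_rot: [3.14, 0.558, 3.125]
contact_force: [-0.5, -0.4, 1.1]
gripper_width: 0.0005
finger_force: 0.0
[3.1401854  0.55841031 3.12516744] [-0.47425639 -0.36883292  1.10262904]
t 1.40 tcp [0.514  0.1914 0.1454] -> [0.5142 0.1902 0.1448] F [-0.7 -0.2 -1. ] w 0.0005
 shift [ 0.0002 -0.0024  0.0013]  turn [0.0009 0.0003 0.    ]
```

View pics/w1.png

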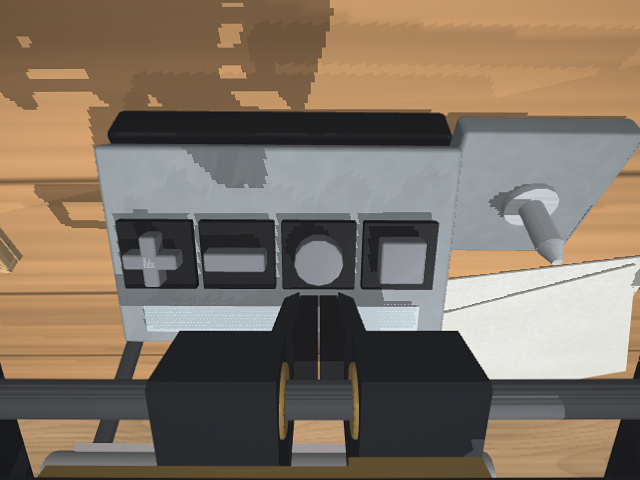

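The wrist view shows the key tops at cross (150,259), bar (235,261), round (319,260) and square (402,261). The flange centre is near (531,206) and the pin tip near (556,257).

```bash
cat > fit.py <<'E'
from h import *; import pickle
from scipy.optimize import least_squares
t=pickle.load(open("top.pkl","rb"));s=pickle.load(open("scene.pkl","rb"));w=pickle.load(open("w1.pkl","rb"))
uv=(np.array([(331,234),(444,236),(556,239),(670,241),(150,222),(107,206)])+.5)/4.706-.5+[110,215]
us=(np.array([(289,293),(235,242),(178,185),(126,133),(384,472),(403,444)])+.5)/3.1-.5+[330,240]
uw=np.array([(402,261),(319,260),(235,261),(150,259),(531,206),(556,257)],float)
def G(kx,kz): return np.array([(kx,42,kz),(kx,-5,kz),(kx,-52,kz),(kx,-99,kz),(0,140,26),(0,140,72)])/1e3
for kx,kz in [(-5,70),(-14,84.4)]:
    g=G(kx,kz); f=lambda p:np.r_[proj(t,W(p,g))-uv,(proj(s,W(p,g))-us)*.7,(proj(w,W(p,g))-uw)*.4].ravel()
    r=least_squares(f,[.56,.19,0]); print(kx,r.cost.round(1),r.x.round(4)); print(r.fun.reshape(3,-1).round(1))
    r2=least_squares(lambda p:(proj(w,W(p,g))-uw).ravel(),[.56,.19,0]); print("wrist only",r2.x.round(4),r2.cost.round(1),r2.fun.round(1))
np.save("g.npy",r.x); print(W(r.x,g).round(4))
E
python3 fit.py
```

```text
-5 64.8 [ 0.5622  0.195  -0.0322]
[[ 2.  -1.5  1.7 -1.3  1.5 -1.3  0.8 -1.1 -0.3  0.5  0.1  0.5]
 [-0.7  4.  -1.4  2.3 -0.8  2.4 -0.8  2.   0.4 -0.2  0.9  0.4]
 [-2.2 -3.7 -1.  -3.6  0.5 -4.4  2.3 -3.9  0.2  0.3  0.9  1.7]]
wrist only [0.5677 0.1943 0.0092] 115.4 [-8.  -5.2 -3.9 -3.   1.8 -2.9  9.2  0.3 -0.5  0.6  1.3  4. ]
-14 20.0 [ 0.5653  0.1952 -0.014 ]
[[-0.4  0.8 -0.3  0.5 -0.1  0.1 -0.3 -0.1 -0.4  0.2 -0.1  0.2]
 [ 2.2  0.2  1.1 -1.4  1.3 -1.1  0.8 -1.5  0.4  0.1  0.8  0.7]
 [-0.   1.5 -0.9  1.9 -1.4  1.5 -1.4  2.4  0.2  0.6  0.9  1.9]]
wrist only [ 0.5625  0.196  -0.0277] 38.0 [ 2.3  1.2 -0.6  1.6 -2.9 -0.1 -4.3  1.3  2.1  0.5  4.2  3.9]
[[0.5519 0.2374 0.0844]
 [0.5513 0.1904 0.0844]
 [0.5506 0.1434 0.0844]
 [0.5499 0.0964 0.0844]
 [0.5673 0.3352 0.026 ]
 [0.5673 0.3352 0.072 ]]
```

```bash
sed -i 's/\[(-5,70),(-14,84.4)\]/[(-14,84.4),(-10.8,79.3)]/' fit.py; python3 fit.py; python3 - <<'E'
from h import *
p=np.load("g.npy"); k=W(p,[-.0108,-.005,.0793])[0]; n=Rt(32,p[2]).apply([0,0,-1]); go(k+.012*n,Rt(32,p[2]),.014); print(k)
E
```

```text
-14 20.0 [ 0.5653  0.1952 -0.014 ]
[[-0.4  0.8 -0.3  0.5 -0.1  0.1 -0.3 -0.1 -0.4  0.2 -0.1  0.2]
 [ 2.2  0.2  1.1 -1.4  1.3 -1.1  0.8 -1.5  0.4  0.1  0.8  0.7]
 [-0.   1.5 -0.9  1.9 -1.4  1.5 -1.4  2.4  0.2  0.6  0.9  1.9]]
wrist only [ 0.5625  0.196  -0.0277] 38.0 [ 2.3  1.2 -0.6  1.6 -2.9 -0.1 -4.3  1.3  2.1  0.5  4.2  3.9]
-10.8 7.0 [ 0.5642  0.1951 -0.0204]
[[ 0.5 -0.1  0.4 -0.1  0.5 -0.4  0.1 -0.5 -0.4  0.3 -0.   0.3]
 [ 1.2  1.6  0.2 -0.1  0.5  0.2  0.2 -0.2  0.4 -0.   0.8  0.6]
 [-0.8 -0.4 -0.9 -0.1 -0.7 -0.6 -0.   0.1  0.2  0.5  0.9  1.9]]
wrist only [ 0.5643  0.1954 -0.0146] 19.8 [-1.6 -1.2 -1.9 -0.1 -1.2 -1.1  0.7  0.9  1.3  0.5  3.3  3.9]
[[0.5543 0.2373 0.0793]
 [0.5533 0.1904 0.0793]
 [0.5524 0.1434 0.0793]
 [0.5514 0.0964 0.0793]
 [0.5671 0.3351 0.026 ]
 [0.5671 0.3351 0.072 ]]
t 1.40 tcp [0.514  0.1914 0.1454] -> [0.5395 0.1906 0.1013] F [-0.7 -0.2 -1. ] w 0.0005
 shift [ 0.0033 -0.0009  0.1018]  turn [0.0027 0.0003 0.0029]
[0.55331967 0.19035843 0.0793    ]
```

```bash
python3 -m inch '[{"x":0.003,"y":-0.001,"z":0.05,"wx":0,"wy":0,"wz":0,"fingers":0},{"x":0.003,"y":-0.001,"z":0.1,"wx":0,"wy":0,"wz":0,"fingers":0},{"x":0.003,"y":-0.001,"z":0.11,"wx":0,"wy":0,"wz":0,"fingers":0},{"x":0.003,"y":-0.001,"z":0.115,"wx":0,"wy":0,"wz":0,"fingers":0},{"x":0.003,"y":-0.001,"z":0.12,"wx":0,"wy":0,"wz":0,"fingers":0},{"x":0.003,"y":-0.001,"z":0.124,"wx":0,"wy":0,"wz":0,"fingers":0},{"x":0.003,"y":-0.001,"z":0.127,"wx":0,"wy":0,"wz":0,"fingers":0},{"x":0.003,"y":-0.001,"z":0.13,"wx":0,"wy":0,"wz":0,"fingers":0},{"x":0.003,"y":-0.001,"z":0.13,"wx":0,"wy":0,"wz":0,"fingers":0},{"x":0.003,"y":-0.001,"z":0.13,"wx":0,"wy":0,"wz":0,"fingers":0}]'; python3 -c "
from h import *
s=observe();p=np.load('g.npy');n=Rt(32,p[2]).apply([0,0,-1]);k=W(p,[-.0108,-.005,.0793])[0]
print(((s['tool_pos']-.014*n-k)@n).round(4), s['contact_force']@n)"
```

```text
t: 2.65
tool_pos: [0.5469, 0.1903, 0.0912]
ee_rot: [3.141, 0.56, 3.127]
contact_force: [-28.0, -1.2, 30.8]
gripper_width: 0.0006
finger_force: 20.8
-0.0005 40.94341204240494
```

41 N means the stop is already reached. I'll look before retracting.

```bash
python3 - <<'E'
from h import *
d=cams.get_image("wrist"); cv2.imwrite("pics/w2.png",cv2.resize(d["img"][180:380,120:480,::-1],None,fx=2,fy=2)); print(observe()["contact_force"])
E
```

```text
[-27.96458804   0.07882126  30.70170684]
```

View pics/w2.png

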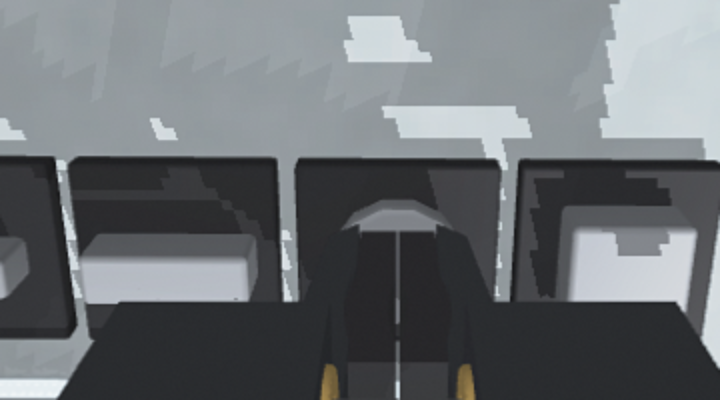

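The picture shows the fingertips centred on the round key and only that key, which is fully down at the hard stop under about 41 N. So the key-top height when up is 84 mm. Next I'll retract, turn upright and travel to the wide ferrule, closing along x.

```bash
python3 - <<'E'
from h import *
go([.40,-.08,.26],Rt(0,-np.pi/2))
E
```

```text
t 2.70 tcp [0.547  0.1902 0.0913] -> [ 0.4  -0.08  0.26] F [-28.    0.1  30.7] w 0.0009
 shift [ 0.0629 -0.5444 -0.4383]  turn [0.2772 0.2805 0.9624]
```

```bash
python3 -m inch '[{"x":0,"y":0,"z":-0.08,"wx":0,"wy":0,"wz":0,"fingers":0},{"x":0,"y":0,"z":-0.18,"wx":0,"wy":0,"wz":0,"fingers":0},{"x":0.01,"y":-0.05,"z":-0.28,"wx":0,"wy":0,"wz":0,"fingers":0},{"x":0.02,"y":-0.13,"z":-0.36,"wx":0,"wy":0,"wz":0,"fingers":0},{"x":0.06,"y":-0.25,"z":-0.44,"wx":0.03,"wy":0.03,"wz":0.11,"fingers":0.6},{"x":0.06,"y":-0.35,"z":-0.44,"wx":0.06,"wy":0.06,"wz":0.22,"fingers":0.6},{"x":0.063,"y":-0.45,"z":-0.438,"wx":0.095,"wy":0.095,"wz":0.33,"fingers":0.6},{"x":0.063,"y":-0.544,"z":-0.438,"wx":0.127,"wy":0.127,"wz":0.44,"fingers":0.6},{"x":0.063,"y":-0.544,"z":-0.438,"wx":0.16,"wy":0.16,"wz":0.55,"fingers":0.6},{"x":0.063,"y":-0.544,"z":-0.438,"wx":0.19,"wy":0.19,"wz":0.66,"fingers":0.6}]'; python3 - <<'E'
from h import *
go([.45,-.33,.20],Rt(0,-np.pi/2))
E
```

```text
t: 3.95
tool_pos: [0.4008, -0.0817, 0.2586]
ee_rot: [3.04, 0.167, 2.029]
contact_force: [0.1, 0.0, -0.1]
gripper_width: 0.0528
finger_force: 0.0
t 3.95 tcp [ 0.4008 -0.0817  0.2586] -> [ 0.45 -0.33  0.2 ] F [ 0.1  0.  -0.1] w 0.0528
 shift [-0.4626 -0.1507  0.1822]  turn [0.0876 0.0894 0.2963]
```

```bash
python3 - <<'E'
from h import *
go([.533,-.42,.20],Rt(0,-np.pi/2))
E
```

```text
t 3.95 tcp [ 0.4008 -0.0817  0.2586] -> [ 0.533 -0.42   0.2  ] F [ 0.1  0.  -0.1] w 0.0528
 shift [-0.6942 -0.0858  0.228 ]  turn [0.0876 0.0894 0.2963]
```

```bash
python3 -m inch '[{"x":-0.08,"y":-0.01,"z":0.02,"wx":0.03,"wy":0.03,"wz":0.1,"fingers":0.6},{"x":-0.18,"y":-0.022,"z":0.06,"wx":0.06,"wy":0.06,"wz":0.2,"fingers":0.6},{"x":-0.28,"y":-0.034,"z":0.09,"wx":0.0876,"wy":0.0894,"wz":0.2963,"fingers":0.6},{"x":-0.38,"y":-0.047,"z":0.125,"wx":0.0876,"wy":0.0894,"wz":0.2963,"fingers":0.6},{"x":-0.48,"y":-0.06,"z":0.16,"wx":0.0876,"wy":0.0894,"wz":0.2963,"fingers":0.6},{"x":-0.58,"y":-0.072,"z":0.19,"wx":0.0876,"wy":0.0894,"wz":0.2963,"fingers":0.6},{"x":-0.66,"y":-0.08,"z":0.217,"wx":0.0876,"wy":0.0894,"wz":0.2963,"fingers":0.6},{"x":-0.694,"y":-0.086,"z":0.228,"wx":0.0876,"wy":0.0894,"wz":0.2963,"fingers":0.6},{"x":-0.694,"y":-0.086,"z":0.228,"wx":0.0876,"wy":0.0894,"wz":0.2963,"fingers":0.6},{"x":-0.694,"y":-0.086,"z":0.228,"wx":0.0876,"wy":0.0894,"wz":0.2963,"fingers":0.6}]'; python3 - <<'E'
from h import *; import pickle
d=cams.get_image("wrist");pickle.dump(d,open("w3.pkl","wb"));cv2.imwrite("pics/w3.png",d["img"][:,:,::-1])
print(proj(d,[.533,-.367,.057]),proj(d,[.533,-.367,.012]))
E
```

```text
t: 5.2
tool_pos: [0.5356, -0.4168, 0.1997]
ee_rot: [3.141, 0.0, 1.58]
contact_force: [-0.1, 0.2, -0.2]
gripper_width: 0.0531
finger_force: 0.0
[[313.68211917 161.26886586]] [[314.29449906 154.8208953 ]]
```

View pics/w3.png

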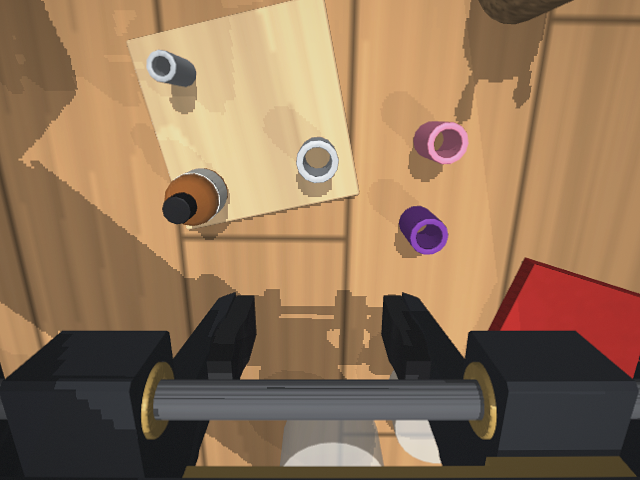

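The wrist view shows the wide steel ring with its top centre at (317.5,160.5). The narrow one is at (161,67), the bottle at (195,200), and pink and purple are off the board at (447,142) and (429,236).

```bash
python3 - <<'E'
from h import *; import pickle
d=pickle.load(open("w3.pkl","rb")); p=onz(d,(317.5,160.5),.057); print(p)
t=pickle.load(open("top.pkl","rb")); print(onz(t,(483.7,274.7),.057))
go([p[0],p[1],.035],Rt(0,-np.pi/2))
E
```

```text
[ 0.53562338 -0.36645342  0.057     ]
[ 0.533254   -0.36733492  0.057     ]
t 5.25 tcp [ 0.5357 -0.4166  0.2   ] -> [ 0.5356 -0.3665  0.035 ] F [-0.6  0.6  0.2] w 0.053
 shift [0.1003 0.0005 0.3299]  turn [0.0004 0.0002 0.0058]
```

```bash
python3 -m inch '[{"x":0.06,"y":0,"z":0.02,"wx":0,"wy":0,"wz":0.006,"fingers":0.6},{"x":0.1,"y":0,"z":0.1,"wx":0,"wy":0,"wz":0.006,"fingers":0.6},{"x":0.1,"y":0,"z":0.19,"wx":0,"wy":0,"wz":0.006,"fingers":0.6},{"x":0.1,"y":0,"z":0.26,"wx":0,"wy":0,"wz":0.006,"fingers":0.6},{"x":0.1,"y":0,"z":0.31,"wx":0,"wy":0,"wz":0.006,"fingers":0.6},{"x":0.1,"y":0,"z":0.33,"wx":0,"wy":0,"wz":0.006,"fingers":0.6},{"x":0.1,"y":0,"z":0.33,"wx":0,"wy":0,"wz":0.006,"fingers":0.3},{"x":0.1,"y":0,"z":0.33,"wx":0,"wy":0,"wz":0.006,"fingers":0},{"x":0.1,"y":0,"z":0.33,"wx":0,"wy":0,"wz":0.006,"fingers":0},{"x":0.1,"y":0,"z":0.33,"wx":0,"wy":0,"wz":0.006,"fingers":0}]'; python3 - <<'E'
from h import *
go([.45,-.1,.24],Rt(0,-np.pi/2))
E
```

```text
t: 6.5
tool_pos: [0.5361, -0.3678, 0.036]
ee_rot: [3.14, 0.001, 1.57]
contact_force: [-1.5, 1.0, 6.3]
gripper_width: 0.0292
finger_force: 30.0
t 6.50 tcp [ 0.5361 -0.3678  0.036 ] -> [ 0.45 -0.1   0.24] F [-1.5  1.   6.3] w 0.0292
 shift [ 0.535  -0.1717 -0.4092]  turn [ 0.0012  0.0009 -0.0004]
```

```bash
python3 -m inch '[{"x":0,"y":0,"z":-0.05,"wx":0,"wy":0,"wz":0,"fingers":0},{"x":0,"y":0,"z":-0.13,"wx":0,"wy":0,"wz":0,"fingers":0},{"x":0.03,"y":-0.01,"z":-0.23,"wx":0,"wy":0,"wz":0,"fingers":0},{"x":0.09,"y":-0.04,"z":-0.32,"wx":0,"wy":0,"wz":0,"fingers":0},{"x":0.18,"y":-0.07,"z":-0.38,"wx":0,"wy":0,"wz":0,"fingers":0},{"x":0.28,"y":-0.1,"z":-0.41,"wx":0,"wy":0,"wz":0,"fingers":0},{"x":0.38,"y":-0.13,"z":-0.41,"wx":0,"wy":0,"wz":0,"fingers":0},{"x":0.48,"y":-0.16,"z":-0.41,"wx":0,"wy":0,"wz":0,"fingers":0},{"x":0.58,"y":-0.17,"z":-0.41,"wx":0,"wy":0,"wz":0,"fingers":0},{"x":0.68,"y":-0.17,"z":-0.41,"wx":0,"wy":0,"wz":0,"fingers":0}]'; python3 - <<'E'
from h import *
p=np.load("g.npy"); q=W(p,[0,.14,.026])[0]; print(q)
go([.45,.3,.24],Rt(0,-np.pi/2)); go([q[0],q[1],.16],Rt(0,-np.pi/2))
E
```

```text
t: 7.75
tool_pos: [0.45, -0.0258, 0.2397]
ee_rot: [3.14, 0.0, 1.569]
contact_force: [1.0, -0.5, -0.6]
gripper_width: 0.0294
finger_force: 30.0
[0.56707862 0.33510763 0.026     ]
t 7.75 tcp [ 0.45   -0.0258  0.2397] -> [0.45 0.3  0.24] F [ 1.  -0.5 -0.6] w 0.0294
 shift [ 0.6516 -0.001  -0.0008]  turn [ 0.0009  0.0003 -0.0009]
t 7.75 tcp [ 0.45   -0.0258  0.2397] -> [0.5671 0.3351 0.16  ] F [ 1.  -0.5 -0.6] w 0.0294
 shift [0.7222 0.2329 0.1595]  turn [ 0.0009  0.0003 -0.0009]
```

```bash
python3 -m inch '[{"x":0.1,"y":0,"z":0,"wx":0,"wy":0,"wz":0,"fingers":0},{"x":0.2,"y":0,"z":0,"wx":0,"wy":0,"wz":0,"fingers":0},{"x":0.3,"y":0,"z":0,"wx":0,"wy":0,"wz":0,"fingers":0},{"x":0.4,"y":0.01,"z":0,"wx":0,"wy":0,"wz":0,"fingers":0},{"x":0.49,"y":0.05,"z":0,"wx":0,"wy":0,"wz":0,"fingers":0},{"x":0.56,"y":0.12,"z":0,"wx":0,"wy":0,"wz":0,"fingers":0},{"x":0.6,"y":0.19,"z":0,"wx":0,"wy":0,"wz":0,"fingers":0},{"x":0.61,"y":0.234,"z":0,"wx":0,"wy":0,"wz":0,"fingers":0},{"x":0.61,"y":0.234,"z":0,"wx":0,"wy":0,"wz":0,"fingers":0},{"x":0.61,"y":0.234,"z":0,"wx":0,"wy":0,"wz":0,"fingers":0}]'; python3 - <<'E'
from h import *; import pickle
d=cams.get_image("wrist");pickle.dump(d,open("w4.pkl","wb"));cv2.imwrite("pics/w4.png",d["img"][:,:,::-1])
print(proj(d,[[.567,.335,.072],[.567,.335,.026]]))
print(observe()["tool_pos"])
E
```

```text
t: 9.0
tool_pos: [0.567, 0.2774, 0.2391]
ee_rot: [-3.141, 0.001, 1.57]
contact_force: [-0.4, -0.7, -1.0]
gripper_width: 0.0291
finger_force: 30.0
[[317.13625596 146.71105031]
 [317.32246781 142.42909036]]
[0.56692313 0.27733356 0.23934022]
```

View pics/w4.png

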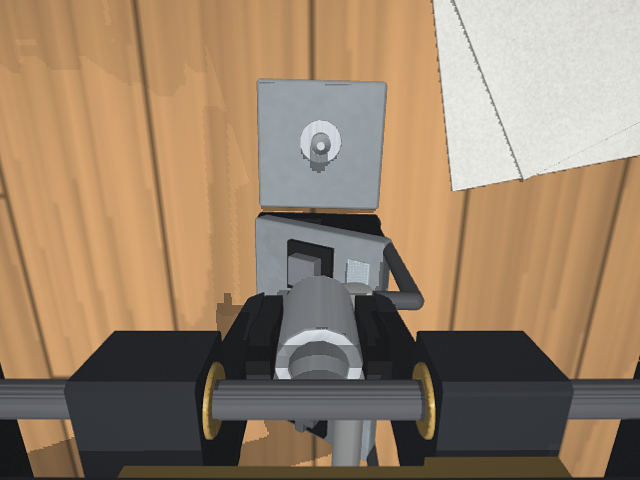

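The wrist view shows the pin tip at (320.5,145.5) and the flange centre at (321,141). The ferrule sits straight and centred between the pads.

```bash
python3 - <<'E'
from h import *; import pickle
d=pickle.load(open("w4.pkl","rb")); a=onz(d,(320.5,145.5),.072); b=onz(d,(321,141),.026); print(a,b)
w=pickle.load(open("w3.pkl","rb"));
print("TCP axis px",proj(d,[[.5669,.2773,.239+.02],[.5669,.2773,.239-.024]]))
go([a[0],a[1],.105],Rt(0,-np.pi/2))
E
```

```text
[0.56949279 0.33587553 0.072     ] [0.57013567 0.336185   0.026     ]
TCP axis px [[315.09403387 369.31606332]
 [315.93509545 307.24933803]]
t 9.05 tcp [0.5669 0.2773 0.2393] -> [0.5695 0.3359 0.105 ] F [-0.1  0.1 -0.3] w 0.0295
 shift [0.1172 0.0051 0.2686]  turn [-0.0001  0.0003 -0.0006]
```

```bash
python3 -m inch '[{"x":0.06,"y":0.001,"z":0,"wx":0,"wy":0,"wz":0,"fingers":0},{"x":0.115,"y":0.002,"z":0.03,"wx":0,"wy":0,"wz":0,"fingers":0},{"x":0.115,"y":0.002,"z":0.12,"wx":0,"wy":0,"wz":0,"fingers":0},{"x":0.115,"y":0.002,"z":0.2,"wx":0,"wy":0,"wz":0,"fingers":0},{"x":0.115,"y":0.002,"z":0.255,"wx":0,"wy":0,"wz":0,"fingers":0},{"x":0.115,"y":0.002,"z":0.27,"wx":0,"wy":0,"wz":0,"fingers":0},{"x":0.115,"y":0.002,"z":0.28,"wx":0,"wy":0,"wz":0,"fingers":0},{"x":0.115,"y":0.002,"z":0.29,"wx":0,"wy":0,"wz":0,"fingers":0},{"x":0.115,"y":0.002,"z":0.3,"wx":0,"wy":0,"wz":0,"fingers":0},{"x":0.115,"y":0.002,"z":0.308,"wx":0,"wy":0,"wz":0,"fingers":0}]'; python3 - <<'E'
from h import *
go([.568,.3346,.052],Rt(0,-np.pi/2))
E
```

```text
t: 10.3
tool_pos: [0.5692, 0.3352, 0.0857]
ee_rot: [3.14, 0.0, 1.57]
contact_force: [-0.1, -0.4, -0.6]
gripper_width: 0.0299
finger_force: 30.0
t 10.30 tcp [0.5692 0.3352 0.0857] -> [0.568  0.3346 0.052 ] F [-0.1 -0.4 -0.6] w 0.0299
 shift [-0.0012 -0.0025  0.0674]  turn [ 0.0008  0.     -0.0004]
```

```bash
python3 -m inch '[{"x":0,"y":-0.001,"z":0.01,"wx":0,"wy":0,"wz":0,"fingers":0},{"x":0,"y":-0.001,"z":0.02,"wx":0,"wy":0,"wz":0,"fingers":0},{"x":0,"y":-0.001,"z":0.028,"wx":0,"wy":0,"wz":0,"fingers":0},{"x":0,"y":-0.001,"z":0.035,"wx":0,"wy":0,"wz":0,"fingers":0},{"x":0,"y":-0.001,"z":0.042,"wx":0,"wy":0,"wz":0,"fingers":0},{"x":0,"y":-0.001,"z":0.049,"wx":0,"wy":0,"wz":0,"fingers":0},{"x":0,"y":-0.001,"z":0.055,"wx":0,"wy":0,"wz":0,"fingers":0},{"x":0,"y":-0.001,"z":0.06,"wx":0,"wy":0,"wz":0,"fingers":0},{"x":0,"y":-0.001,"z":0.064,"wx":0,"wy":0,"wz":0,"fingers":0},{"x":0,"y":-0.001,"z":0.066,"wx":0,"wy":0,"wz":0,"fingers":0}]'; python3 - <<'E'
from h import *
print(observe()["contact_force"],observe()["wrist_torque"])
go([.568,.3346,.050],Rt(0,-np.pi/2))
E
```

```text
t: 11.55
tool_pos: [0.5684, 0.3351, 0.0523]
ee_rot: [3.141, 0.0, 1.57]
contact_force: [0.4, -1.2, -0.6]
gripper_width: 0.0294
finger_force: 30.0
[ 0.43529986 -1.24597948 -0.58391525] [0.00135479 0.1143741  0.02160278]
t 11.55 tcp [0.5684 0.3351 0.0523] -> [0.568  0.3346 0.05  ] F [ 0.4 -1.2 -0.6] w 0.0294
 shift [-0.001  -0.0009  0.0047]  turn [ 0.0003  0.0002 -0.0004]
```

Clean, with no contact yet and about 2 mm to go. I'll push gently until it seats, then open a little.

```bash
python3 -m inch '[{"x":0,"y":0,"z":0.001,"wx":0,"wy":0,"wz":0,"fingers":0},{"x":0,"y":0,"z":0.002,"wx":0,"wy":0,"wz":0,"fingers":0},{"x":0,"y":0,"z":0.003,"wx":0,"wy":0,"wz":0,"fingers":0},{"x":0,"y":0,"z":0.004,"wx":0,"wy":0,"wz":0,"fingers":0},{"x":0,"y":0,"z":0.0045,"wx":0,"wy":0,"wz":0,"fingers":0},{"x":0,"y":0,"z":0.005,"wx":0,"wy":0,"wz":0,"fingers":0},{"x":0,"y":0,"z":0.0055,"wx":0,"wy":0,"wz":0,"fingers":0},{"x":0,"y":0,"z":0.006,"wx":0,"wy":0,"wz":0,"fingers":0},{"x":0,"y":0,"z":0.006,"wx":0,"wy":0,"wz":0,"fingers":0},{"x":0,"y":0,"z":0.006,"wx":0,"wy":0,"wz":0,"fingers":0}]'
```

```text
t: 12.8
tool_pos: [0.5685, 0.3352, 0.05]
ee_rot: [3.141, 0.0, 1.57]
contact_force: [-2.9, -1.3, 5.5]
gripper_width: 0.0296
finger_force: 30.0
```

```bash
python3 -m inch '[{"x":0,"y":0,"z":-0.003,"wx":0,"wy":0,"wz":0,"fingers":0.4},{"x":0,"y":0,"z":-0.003,"wx":0,"wy":0,"wz":0,"fingers":0.5},{"x":0,"y":0,"z":-0.003,"wx":0,"wy":0,"wz":0,"fingers":0.55},{"x":0,"y":0,"z":-0.02,"wx":0,"wy":0,"wz":0,"fingers":0.55},{"x":0,"y":0,"z":-0.07,"wx":0,"wy":0,"wz":0,"fingers":0.55},{"x":0,"y":0,"z":-0.15,"wx":0,"wy":0,"wz":0,"fingers":0.55},{"x":0,"y":-0.03,"z":-0.24,"wx":0,"wy":0,"wz":0,"fingers":0.55},{"x":0,"y":-0.1,"z":-0.26,"wx":0,"wy":0,"wz":0,"fingers":0},{"x":0,"y":-0.2,"z":-0.26,"wx":0,"wy":0,"wz":0,"fingers":0},{"x":0,"y":-0.3,"z":-0.26,"wx":0,"wy":0,"wz":0,"fingers":0}]';  python3 - <<'E'
from h import *; import pickle
d=cams.get_image("scene"); 
p=np.load("g.npy"); k=W(p,[-.0108,.042,.0793])[0]; Rg=Rt(32,p[2]); n=Rg.apply([0,0,-1]); print(k)
go(k+.06*n,Rg,.014)
a=cams.get_image("wrist")
A=cv2.resize(d["img"][330:430,400:500,::-1],(390,390),interpolation=cv2.INTER_CUBIC); B=cv2.resize(a["img"][:,:,::-1],(410,308)); m=np.zeros((390,800,3),np.uint8); m[:,:390]=A; m[:308,390:]=B
cv2.imwrite("pics/s5.png",m)
E
```

```text
t: 14.05
tool_pos: [0.4173, 0.3352, 0.1802]
ee_rot: [3.14, -0.001, 1.57]
contact_force: [-0.4, 0.3, 0.2]
gripper_width: 0.0205
finger_force: 0.0
[0.55427951 0.23734862 0.0793    ]
t 14.10 tcp [0.4106 0.335  0.1786] -> [0.5151 0.2381 0.1421] F [-3.5  2.2 -1.6] w 0.0166
 shift [-0.1939  0.209   0.0723]  turn [-0.2781 -0.2826 -0.9574]
```

View pics/s5.png

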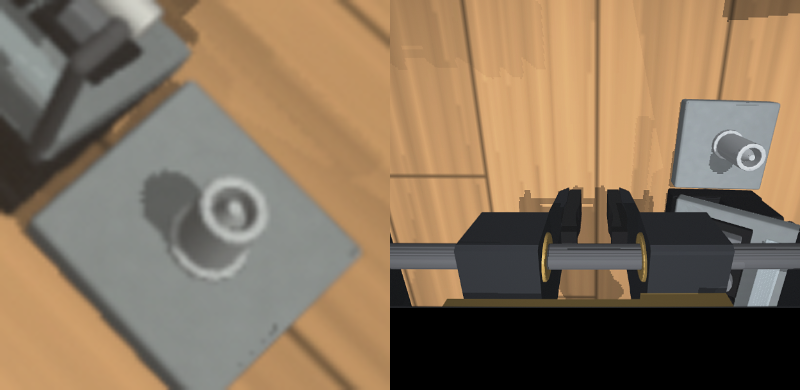

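The left panel shows the ferrule standing fully down on the flange at about (210,250), with the pin tip in its bore at (237,212). Next I'll turn for the square key.

```bash
python3 -m inch '[{"x":0,"y":0,"z":0,"wx":-0.03,"wy":-0.03,"wz":-0.11,"fingers":0},{"x":-0.02,"y":0,"z":0,"wx":-0.06,"wy":-0.06,"wz":-0.22,"fingers":0},{"x":-0.04,"y":0,"z":0,"wx":-0.095,"wy":-0.095,"wz":-0.33,"fingers":0},{"x":-0.06,"y":0,"z":0,"wx":-0.127,"wy":-0.127,"wz":-0.44,"fingers":0},{"x":-0.08,"y":0,"z":0,"wx":-0.16,"wy":-0.16,"wz":-0.55,"fingers":0},{"x":-0.1,"y":0,"z":0,"wx":-0.19,"wy":-0.19,"wz":-0.66,"fingers":0},{"x":-0.12,"y":0.02,"z":0,"wx":-0.22,"wy":-0.225,"wz":-0.77,"fingers":0},{"x":-0.14,"y":0.04,"z":0,"wx":-0.25,"wy":-0.255,"wz":-0.87,"fingers":0},{"x":-0.17,"y":0.08,"z":0,"wx":-0.278,"wy":-0.283,"wz":-0.957,"fingers":0},{"x":-0.19,"y":0.1,"z":0,"wx":-0.278,"wy":-0.283,"wz":-0.957,"fingers":0}]'; cat > key.py <<'E'
from h import *; import sys
p=np.load("g.npy"); k=W(p,[-.0108,float(sys.argv[1]),.0793])[0]; Rg=Rt(32,p[2]); n=Rg.apply([0,0,-1])
s=observe(); print("tips above stop",((s['tool_pos']-.014*n-k)@n).round(4),"F.n",(s['contact_force']@n).round(1))
go(k+float(sys.argv[2])*n,Rg,.014)
E
python3 key.py .042 .015
```

```text
t: 15.4
tool_pos: [0.4694, 0.2393, 0.18]
ee_rot: [3.141, 0.566, 3.119]
contact_force: [-0.2, 0.1, 0.6]
gripper_width: 0.0004
finger_force: 0.0
tips above stop 0.1164 F.n 0.6
t 15.40 tcp [0.4694 0.2393 0.18  ] -> [0.5389 0.2377 0.1039] F [-0.2  0.1  0.6] w 0.0004
 shift [-3.580e-02 -2.000e-04  2.032e-01]  turn [-0.0005  0.0049 -0.0013]
```

```bash
python3 -m inch '[{"x":-0.02,"y":0,"z":0.07,"wx":0,"wy":0.005,"wz":-0.001,"fingers":0},{"x":-0.036,"y":0,"z":0.15,"wx":0,"wy":0.005,"wz":-0.001,"fingers":0},{"x":-0.036,"y":0,"z":0.195,"wx":0,"wy":0.005,"wz":-0.001,"fingers":0},{"x":-0.036,"y":0,"z":0.206,"wx":0,"wy":0.005,"wz":-0.001,"fingers":0},{"x":-0.036,"y":0,"z":0.212,"wx":0,"wy":0.005,"wz":-0.001,"fingers":0},{"x":-0.036,"y":0,"z":0.218,"wx":0,"wy":0.005,"wz":-0.001,"fingers":0},{"x":-0.036,"y":0,"z":0.224,"wx":0,"wy":0.005,"wz":-0.001,"fingers":0},{"x":-0.036,"y":0,"z":0.23,"wx":0,"wy":0.005,"wz":-0.001,"fingers":0},{"x":-0.036,"y":0,"z":0.232,"wx":0,"wy":0.005,"wz":-0.001,"fingers":0},{"x":-0.036,"y":0,"z":0.232,"wx":0,"wy":0.005,"wz":-0.001,"fingers":0}]'; python3 key.py .042 .015
```

```text
t: 16.65
tool_pos: [0.5461, 0.2388, 0.0916]
ee_rot: [3.141, 0.558, 3.12]
contact_force: [-1.4, 0.5, 3.8]
gripper_width: 0.0003
finger_force: 2.2
tips above stop 0.0008 F.n 4.0
t 16.65 tcp [0.5461 0.2388 0.0916] -> [0.5389 0.2377 0.1039] F [-1.4  0.5  3.8] w 0.0003
 shift [-0.0009 -0.0026 -0.0283]  turn [ 0.0001 -0.0003 -0.0008]
```

Force 4 N at 0.8 mm above the stop, which matches the key spring. I'll push about 1.6 mm more and hold.

```bash
python3 -m inch '[{"x":0,"y":-0.001,"z":0.001,"wx":0,"wy":0,"wz":0,"fingers":0},{"x":0,"y":-0.002,"z":0.002,"wx":0,"wy":0,"wz":0,"fingers":0},{"x":0,"y":-0.002,"z":0.003,"wx":0,"wy":0,"wz":0,"fingers":0},{"x":0,"y":-0.002,"z":0.004,"wx":0,"wy":0,"wz":0,"fingers":0},{"x":0,"y":-0.002,"z":0.004,"wx":0,"wy":0,"wz":0,"fingers":0},{"x":0,"y":-0.002,"z":0.004,"wx":0,"wy":0,"wz":0,"fingers":0},{"x":0,"y":-0.002,"z":0.004,"wx":0,"wy":0,"wz":0,"fingers":0},{"x":0,"y":-0.002,"z":0.004,"wx":0,"wy":0,"wz":0,"fingers":0},{"x":0,"y":-0.002,"z":0.004,"wx":0,"wy":0,"wz":0,"fingers":0},{"x":0,"y":-0.002,"z":0.004,"wx":0,"wy":0,"wz":0,"fingers":0}]'; python3 key.py .042 .1
```

```text
t: 17.9
tool_pos: [0.5466, 0.2383, 0.0906]
ee_rot: [3.141, 0.558, 3.12]
contact_force: [-13.1, 3.2, 17.6]
gripper_width: 0.0007
finger_force: 11.2
tips above stop -0.0003 F.n 21.9
t 17.90 tcp [0.5466 0.2383 0.0906] -> [0.4939 0.2386 0.176 ] F [-13.1   3.2  17.6] w 0.0007
 shift [-0.0011 -0.0015 -0.2006]  turn [ 0.0003 -0.0001 -0.0005]
```

Fully down against the stop at 22 N. I'll retract and return to the ferrule.

```bash
python3 -m inch '[{"x":0,"y":0,"z":-0.04,"wx":0,"wy":0,"wz":0,"fingers":0},{"x":0,"y":0,"z":-0.13,"wx":0,"wy":0,"wz":0,"fingers":0},{"x":0,"y":0,"z":-0.23,"wx":0,"wy":0,"wz":0,"fingers":0},{"x":0.05,"y":0,"z":-0.32,"wx":0.03,"wy":0.03,"wz":0.08,"fingers":0},{"x":0.1,"y":0.03,"z":-0.33,"wx":0.06,"wy":0.06,"wz":0.19,"fingers":0},{"x":0.13,"y":0.06,"z":-0.33,"wx":0.095,"wy":0.095,"wz":0.3,"fingers":0.3},{"x":0.13,"y":0.1,"z":-0.33,"wx":0.127,"wy":0.127,"wz":0.41,"fingers":0.6},{"x":0.13,"y":0.14,"z":-0.33,"wx":0.16,"wy":0.16,"wz":0.52,"fingers":0.6},{"x":0.13,"y":0.18,"z":-0.33,"wx":0.19,"wy":0.19,"wz":0.63,"fingers":0.6},{"x":0.13,"y":0.19,"z":-0.33,"wx":0.21,"wy":0.21,"wz":0.7,"fingers":0.6}]'; python3 - <<'E'
from h import *
go([.45,.335,.19],Rt(0,-np.pi/2))
E
```

```text
t: 19.15
tool_pos: [0.4061, 0.3359, 0.1942]
ee_rot: [3.071, 0.137, 1.965]
contact_force: [-0.1, -0.4, 0.2]
gripper_width: 0.048
finger_force: 0.0
t 19.15 tcp [0.4061 0.3359 0.1942] -> [0.45  0.335 0.19 ] F [-0.1 -0.4  0.2] w 0.048
 shift [-0.0339  0.0793  0.0188]  turn [0.0613 0.0775 0.2537]
```

```bash
python3 - <<'E'
from h import *
go([.5684,.335,.18],Rt(0,-np.pi/2))
E
```

```text
t 19.15 tcp [0.4061 0.3359 0.1942] -> [0.5684 0.335  0.18  ] F [-0.1 -0.4  0.2] w 0.048
 shift [-0.1213  0.2951  0.0664]  turn [0.0613 0.0775 0.2537]
```

```bash
python3 -m inch '[{"x":0,"y":0.02,"z":0,"wx":0.02,"wy":0.026,"wz":0.085,"fingers":0.6},{"x":-0.02,"y":0.06,"z":0.01,"wx":0.04,"wy":0.05,"wz":0.17,"fingers":0.6},{"x":-0.05,"y":0.12,"z":0.027,"wx":0.061,"wy":0.077,"wz":0.254,"fingers":0.6},{"x":-0.08,"y":0.2,"z":0.045,"wx":0.0613,"wy":0.0775,"wz":0.2537,"fingers":0.6},{"x":-0.108,"y":0.265,"z":0.06,"wx":0.0613,"wy":0.0775,"wz":0.2537,"fingers":0.6},{"x":-0.1213,"y":0.2951,"z":0.0664,"wx":0.0613,"wy":0.0775,"wz":0.2537,"fingers":0.6},{"x":-0.1213,"y":0.2951,"z":0.0664,"wx":0.0613,"wy":0.0775,"wz":0.2537,"fingers":0.6},{"x":-0.1213,"y":0.2951,"z":0.0664,"wx":0.0613,"wy":0.0775,"wz":0.2537,"fingers":0.6},{"x":-0.1213,"y":0.2951,"z":0.0664,"wx":0.0613,"wy":0.0775,"wz":0.2537,"fingers":0.6},{"x":-0.1213,"y":0.2951,"z":0.0664,"wx":0.0613,"wy":0.0775,"wz":0.2537,"fingers":0.6}]'; python3 - <<'E'
from h import *
go([.5684,.335,.05],Rt(0,-np.pi/2))
E
```

```text
t: 20.4
tool_pos: [0.5682, 0.3356, 0.1817]
ee_rot: [3.138, -0.0, 1.576]
contact_force: [0.7, 1.4, 0.4]
gripper_width: 0.053
finger_force: 0.0
t 20.40 tcp [0.5682 0.3356 0.1817] -> [0.5684 0.335  0.05  ] F [0.7 1.4 0.4] w 0.053
 shift [-0.0013 -0.0004  0.2634]  turn [ 0.0021 -0.0002  0.003 ]
```

```bash
python3 -m inch '[{"x":-0.001,"y":0,"z":0.05,"wx":0.002,"wy":0,"wz":0.003,"fingers":0.6},{"x":-0.001,"y":0,"z":0.12,"wx":0.002,"wy":0,"wz":0.003,"fingers":0.6},{"x":-0.001,"y":0,"z":0.19,"wx":0.002,"wy":0,"wz":0.003,"fingers":0.6},{"x":-0.001,"y":0,"z":0.24,"wx":0.002,"wy":0,"wz":0.003,"fingers":0.6},{"x":-0.001,"y":0,"z":0.262,"wx":0.002,"wy":0,"wz":0.003,"fingers":0.6},{"x":-0.001,"y":0,"z":0.262,"wx":0.002,"wy":0,"wz":0.003,"fingers":0.6},{"x":-0.001,"y":0,"z":0.262,"wx":0.002,"wy":0,"wz":0.003,"fingers":0.3},{"x":-0.001,"y":0,"z":0.262,"wx":0.002,"wy":0,"wz":0.003,"fingers":0},{"x":-0.001,"y":0,"z":0.262,"wx":0.002,"wy":0,"wz":0.003,"fingers":0},{"x":-0.001,"y":0,"z":0.262,"wx":0.002,"wy":0,"wz":0.003,"fingers":0}]'; python3 - <<'E'
from h import *
go([.5684,.335,.20],Rt(0,-np.pi/2))
E
```

```text
t: 21.65
tool_pos: [0.5698, 0.3351, 0.0516]
ee_rot: [3.14, -0.001, 1.57]
contact_force: [-0.5, -0.3, 5.8]
gripper_width: 0.0295
finger_force: 30.0
t 21.65 tcp [0.5698 0.3351 0.0516] -> [0.5684 0.335  0.2   ] F [-0.5 -0.3  5.8] w 0.0295
 shift [-1.000e-04 -2.300e-03 -2.968e-01]  turn [ 0.001  -0.0005 -0.0004]
```

```bash
python3 -m inch '[{"x":0,"y":0,"z":-0.02,"wx":0,"wy":0,"wz":0,"fingers":0},{"x":0,"y":0,"z":-0.06,"wx":0,"wy":0,"wz":0,"fingers":0},{"x":0,"y":0,"z":-0.11,"wx":0,"wy":0,"wz":0,"fingers":0},{"x":0,"y":0,"z":-0.18,"wx":0,"wy":0,"wz":0,"fingers":0},{"x":0,"y":-0.02,"z":-0.27,"wx":0,"wy":0,"wz":0,"fingers":0},{"x":0,"y":-0.08,"z":-0.35,"wx":0,"wy":0,"wz":0,"fingers":0},{"x":0,"y":-0.16,"z":-0.38,"wx":0,"wy":0,"wz":0,"fingers":0},{"x":-0.03,"y":-0.23,"z":-0.38,"wx":0,"wy":0,"wz":0,"fingers":0},{"x":-0.1,"y":-0.25,"z":-0.38,"wx":0,"wy":0,"wz":0,"fingers":0},{"x":-0.2,"y":-0.25,"z":-0.38,"wx":0,"wy":0,"wz":0,"fingers":0}]'; python3 - <<'E'
from h import *; import pickle
t=pickle.load(open("top.pkl","rb"))
c=np.array([onz(t,u,.02) for u in[(337,227),(390,230),(385,299),(332,296)]]); print(c.mean(0))
print("done",onz(t,(352.3,243.7),.051))
go([.45,-.05,.24],Rt(0,-np.pi/2)); 
E
```

```text
t: 22.9
tool_pos: [0.4432, 0.2349, 0.2419]
ee_rot: [3.139, -0.001, 1.573]
contact_force: [1.4, -0.2, 0.4]
gripper_width: 0.0295
finger_force: 30.0
[ 0.56474146 -0.12445846  0.02      ]
done [ 0.59925697 -0.10442637  0.051     ]
t 22.90 tcp [0.4432 0.2349 0.2419] -> [ 0.45 -0.05  0.24] F [ 1.4 -0.2  0.4] w 0.0295
 shift [-0.5697  0.0124  0.0033]  turn [ 0.0014 -0.0005  0.0015]
```

```bash
python3 -m inch '[{"x":-0.1,"y":0,"z":0,"wx":0,"wy":0,"wz":0,"fingers":0},{"x":-0.2,"y":0,"z":0,"wx":0,"wy":0,"wz":0,"fingers":0},{"x":-0.3,"y":0,"z":0,"wx":0,"wy":0,"wz":0,"fingers":0},{"x":-0.4,"y":0,"z":0,"wx":0,"wy":0,"wz":0,"fingers":0},{"x":-0.49,"y":0.04,"z":0,"wx":0,"wy":0,"wz":0,"fingers":0},{"x":-0.57,"y":0.1,"z":0,"wx":0,"wy":0,"wz":0,"fingers":0},{"x":-0.65,"y":0.15,"z":0.03,"wx":0,"wy":0,"wz":0,"fingers":0},{"x":-0.72,"y":0.19,"z":0.1,"wx":0,"wy":0,"wz":0,"fingers":0},{"x":-0.75,"y":0.196,"z":0.17,"wx":0,"wy":0,"wz":0,"fingers":0},{"x":-0.75,"y":0.196,"z":0.2,"wx":0,"wy":0,"wz":0,"fingers":0}]'; python3 - <<'E'
from h import *
go([.542,-.14,.0325],Rt(0,-np.pi/2)); 
E
```

```text
t: 24.15
tool_pos: [0.5411, -0.1407, 0.1391]
ee_rot: [-3.14, -0.001, 1.568]
contact_force: [0.4, 0.5, 0.2]
gripper_width: 0.0294
finger_force: 30.0
t 24.15 tcp [ 0.5411 -0.1407  0.1391] -> [ 0.542  -0.14    0.0325] F [0.4 0.5 0.2] w 0.0294
 shift [0.0012 0.0023 0.2133]  turn [-0.0012 -0.0008 -0.0015]
```

```bash
python3 -m inch '[{"x":0.001,"y":0.002,"z":0.04,"wx":0,"wy":0,"wz":0,"fingers":0},{"x":0.001,"y":0.002,"z":0.1,"wx":0,"wy":0,"wz":0,"fingers":0},{"x":0.001,"y":0.002,"z":0.15,"wx":0,"wy":0,"wz":0,"fingers":0},{"x":0.001,"y":0.002,"z":0.18,"wx":0,"wy":0,"wz":0,"fingers":0},{"x":0.001,"y":0.002,"z":0.195,"wx":0,"wy":0,"wz":0,"fingers":0},{"x":0.001,"y":0.002,"z":0.203,"wx":0,"wy":0,"wz":0,"fingers":0},{"x":0.001,"y":0.002,"z":0.207,"wx":0,"wy":0,"wz":0,"fingers":0},{"x":0.001,"y":0.002,"z":0.21,"wx":0,"wy":0,"wz":0,"fingers":0},{"x":0.001,"y":0.002,"z":0.211,"wx":0,"wy":0,"wz":0,"fingers":0},{"x":0.001,"y":0.002,"z":0.211,"wx":0,"wy":0,"wz":0,"fingers":0}]'; python3 - <<'E'
from h import *
go([.542,-.14,.030],Rt(0,-np.pi/2)); 
E
```

```text
t: 25.4
tool_pos: [0.5429, -0.1397, 0.0349]
ee_rot: [3.141, -0.0, 1.57]
contact_force: [0.4, 0.4, -0.8]
gripper_width: 0.0294
finger_force: 30.0
t 25.40 tcp [ 0.5429 -0.1397  0.0349] -> [ 0.542 -0.14   0.03 ] F [ 0.4  0.4 -0.8] w 0.0294
 shift [-0.0006 -0.0018  0.0098]  turn [ 0.0001 -0.0001 -0.0004]
```

```bash
python3 -m inch '[{"x":0,"y":0,"z":0.001,"wx":0,"wy":0,"wz":0,"fingers":0},{"x":0,"y":0,"z":0.002,"wx":0,"wy":0,"wz":0,"fingers":0},{"x":0,"y":0,"z":0.003,"wx":0,"wy":0,"wz":0,"fingers":0},{"x":0,"y":0,"z":0.004,"wx":0,"wy":0,"wz":0,"fingers":0},{"x":0,"y":0,"z":0.005,"wx":0,"wy":0,"wz":0,"fingers":0},{"x":0,"y":0,"z":0.006,"wx":0,"wy":0,"wz":0,"fingers":0},{"x":0,"y":0,"z":0.006,"wx":0,"wy":0,"wz":0,"fingers":0},{"x":0,"y":0,"z":0.006,"wx":0,"wy":0,"wz":0,"fingers":0},{"x":0,"y":0,"z":0.006,"wx":0,"wy":0,"wz":0,"fingers":0},{"x":0,"y":0,"z":0.006,"wx":0,"wy":0,"wz":0,"fingers":0}]'
```

```text
t: 26.65
tool_pos: [0.5428, -0.1396, 0.0318]
ee_rot: [3.142, -0.0, 1.57]
contact_force: [0.4, 0.7, 0.5]
gripper_width: 0.0293
finger_force: 30.0
```

```bash
python3 -m inch '[{"x":0,"y":0,"z":0.0005,"wx":0,"wy":0,"wz":0,"fingers":0},{"x":0,"y":0,"z":0.001,"wx":0,"wy":0,"wz":0,"fingers":0},{"x":0,"y":0,"z":0.0015,"wx":0,"wy":0,"wz":0,"fingers":0},{"x":0,"y":0,"z":0.002,"wx":0,"wy":0,"wz":0,"fingers":0},{"x":0,"y":0,"z":0.0025,"wx":0,"wy":0,"wz":0,"fingers":0},{"x":0,"y":0,"z":0.003,"wx":0,"wy":0,"wz":0,"fingers":0},{"x":0,"y":0,"z":0.003,"wx":0,"wy":0,"wz":0,"fingers":0},{"x":0,"y":0,"z":0.003,"wx":0,"wy":0,"wz":0,"fingers":0},{"x":0,"y":0,"z":0.003,"wx":0,"wy":0,"wz":0,"fingers":0},{"x":0,"y":0,"z":0.003,"wx":0,"wy":0,"wz":0,"fingers":0}]'
```

```text
t: 27.9
tool_pos: [0.5429, -0.1397, 0.0315]
ee_rot: [-3.142, -0.0, 1.57]
contact_force: [-5.0, 2.1, 12.6]
gripper_width: 0.0297
finger_force: 30.0
```

The ferrule is on the floor. I'll ease off, open slightly and lift.

```bash
python3 -m inch '[{"x":0,"y":0,"z":-0.002,"wx":0,"wy":0,"wz":0,"fingers":0.3},{"x":0,"y":0,"z":-0.002,"wx":0,"wy":0,"wz":0,"fingers":0.44},{"x":0,"y":0,"z":-0.002,"wx":0,"wy":0,"wz":0,"fingers":0.46},{"x":0,"y":0,"z":-0.002,"wx":0,"wy":0,"wz":0,"fingers":0.46},{"x":0,"y":0,"z":-0.02,"wx":0,"wy":0,"wz":0,"fingers":0.46},{"x":0,"y":0,"z":-0.06,"wx":0,"wy":0,"wz":0,"fingers":0.46},{"x":0,"y":0,"z":-0.13,"wx":0,"wy":0,"wz":0,"fingers":0.46},{"x":0,"y":-0.02,"z":-0.22,"wx":0,"wy":0,"wz":0,"fingers":0.46},{"x":0.02,"y":-0.08,"z":-0.31,"wx":0,"wy":0,"wz":0,"fingers":0.46},{"x":0.1,"y":-0.16,"z":-0.34,"wx":0,"wy":0,"wz":0,"fingers":0.46}]'; python3 - <<'E'
from h import *
d=cams.get_image("scene"); a=cams.get_image("top")
m=np.zeros((420,800,3),np.uint8)
m[:,:400]=cv2.resize(d["img"][195:280,240:340,::-1],(400,340),interpolation=cv2.INTER_CUBIC) if 0 else cv2.resize(d["img"][175:280,240:340,::-1],(400,420),interpolation=cv2.INTER_CUBIC)
m[:,400:]=cv2.resize(a["img"][215:320,320:420,::-1],(400,420),interpolation=cv2.INTER_CUBIC)
cv2.imwrite("pics/s6.png",m)
print(proj(d,[[.543,-.139,.051],[.543,-.139,.006]]),proj(a,[[.543,-.139,.051],[.543,-.139,.006]]))
p=np.load("g.npy"); k=W(p,[-.0108,-.052,.0793])[0]; Rg=Rt(32,p[2]); n=Rg.apply([0,0,-1])
go(k+.1*n,Rg,.014)
E
```

```text
t: 29.15
tool_pos: [0.4643, -0.0911, 0.2042]
ee_rot: [3.135, 0.003, 1.568]
contact_force: [-0.1, -0.1, 0.0]
gripper_width: 0.0408
finger_force: 0.0
[[296.53156276 213.4023835 ]
 [297.13736548 225.76950286]] [[369.84366951 270.80552227]
 [367.46328715 273.54252546]]
t 29.25 tcp [ 0.4606 -0.087   0.2023] -> [0.492  0.1446 0.176 ] F [ 0.6 -0.1 -0.1] w 0.0405
 shift [0.4632 0.0631 0.0528]  turn [-0.274  -0.2801 -0.9585]
```

View pics/s6.png

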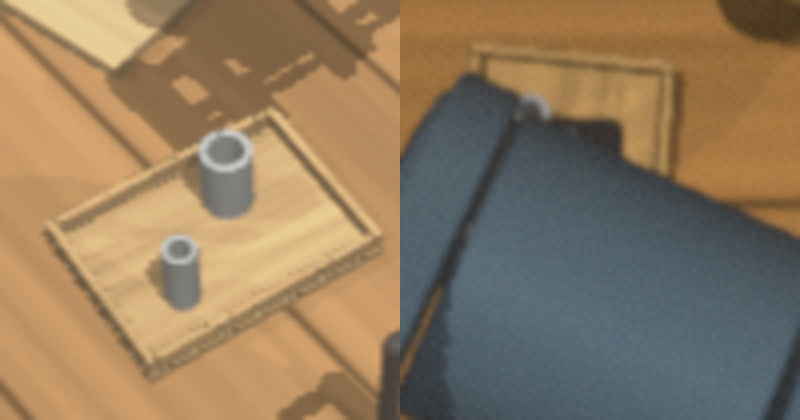

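The left panel shows the wide ferrule upright on the tray floor at (227,175), clear of the walls. The done ferrule at (180,272) is still standing. Next is the bar key.

```bash
python3 -m inch '[{"x":0.02,"y":-0.02,"z":0,"wx":-0.03,"wy":-0.03,"wz":-0.11,"fingers":0},{"x":0.07,"y":-0.05,"z":0,"wx":-0.06,"wy":-0.06,"wz":-0.22,"fingers":0},{"x":0.13,"y":-0.07,"z":0,"wx":-0.095,"wy":-0.095,"wz":-0.33,"fingers":0},{"x":0.19,"y":-0.07,"z":0,"wx":-0.127,"wy":-0.127,"wz":-0.44,"fingers":0},{"x":0.25,"y":-0.07,"z":0,"wx":-0.16,"wy":-0.16,"wz":-0.55,"fingers":0},{"x":0.31,"y":-0.06,"z":0,"wx":-0.19,"wy":-0.19,"wz":-0.66,"fingers":0},{"x":0.37,"y":-0.04,"z":0.02,"wx":-0.22,"wy":-0.225,"wz":-0.77,"fingers":0},{"x":0.43,"y":-0.02,"z":0.03,"wx":-0.25,"wy":-0.255,"wz":-0.87,"fingers":0},{"x":0.465,"y":0,"z":0.04,"wx":-0.274,"wy":-0.28,"wz":-0.958,"fingers":0},{"x":0.468,"y":0.02,"z":0.05,"wx":-0.274,"wy":-0.28,"wz":-0.958,"fingers":0}]'; python3 key.py -.052 .015
```

```text
t: 30.5
tool_pos: [0.4729, 0.1453, 0.175]
ee_rot: [-3.141, 0.557, 3.122]
contact_force: [-0.5, -0.5, -0.1]
gripper_width: 0.0007
finger_force: 0.0
tips above stop 0.1092 F.n 0.2
t 30.50 tcp [0.4729 0.1453 0.175 ] -> [0.537  0.1437 0.1039] F [-0.5 -0.5 -0.1] w 0.0007
 shift [-0.0337 -0.0006  0.1884]  turn [ 0.0001 -0.001   0.0004]
```

```bash
python3 -m inch '[{"x":-0.018,"y":0,"z":0.06,"wx":0,"wy":-0.001,"wz":0,"fingers":0},{"x":-0.034,"y":-0.001,"z":0.14,"wx":0,"wy":-0.001,"wz":0,"fingers":0},{"x":-0.034,"y":-0.001,"z":0.18,"wx":0,"wy":-0.001,"wz":0,"fingers":0},{"x":-0.034,"y":-0.001,"z":0.191,"wx":0,"wy":-0.001,"wz":0,"fingers":0},{"x":-0.034,"y":-0.001,"z":0.197,"wx":0,"wy":-0.001,"wz":0,"fingers":0},{"x":-0.034,"y":-0.001,"z":0.203,"wx":0,"wy":-0.001,"wz":0,"fingers":0},{"x":-0.034,"y":-0.001,"z":0.209,"wx":0,"wy":-0.001,"wz":0,"fingers":0},{"x":-0.034,"y":-0.001,"z":0.215,"wx":0,"wy":-0.001,"wz":0,"fingers":0},{"x":-0.034,"y":-0.001,"z":0.217,"wx":0,"wy":-0.001,"wz":0,"fingers":0},{"x":-0.034,"y":-0.001,"z":0.217,"wx":0,"wy":-0.001,"wz":0,"fingers":0}]'; python3 key.py -.052 0
```

```text
t: 31.75
tool_pos: [0.5453, 0.1424, 0.0928]
ee_rot: [3.141, 0.56, 3.118]
contact_force: [-1.4, 0.8, 4.8]
gripper_width: 0.0009
finger_force: 2.1
tips above stop 0.0012 F.n 4.8
t 31.75 tcp [0.5453 0.1424 0.0928] -> [0.5449 0.1435 0.0912] F [-1.4  0.8  4.8] w 0.0009
 shift [0.0023 0.0022 0.0023]  turn [-0.0005  0.0009 -0.0014]
```

```bash
python3 -m inch '[{"x":0,"y":0,"z":0.001,"wx":0,"wy":0,"wz":0,"fingers":0},{"x":0,"y":0,"z":0.002,"wx":0,"wy":0,"wz":0,"fingers":0},{"x":0,"y":0,"z":0.003,"wx":0,"wy":0,"wz":0,"fingers":0},{"x":0,"y":0,"z":0.004,"wx":0,"wy":0,"wz":0,"fingers":0},{"x":0,"y":0,"z":0.005,"wx":0,"wy":0,"wz":0,"fingers":0},{"x":0,"y":0,"z":0.005,"wx":0,"wy":0,"wz":0,"fingers":0},{"x":0,"y":0,"z":0.005,"wx":0,"wy":0,"wz":0,"fingers":0},{"x":0,"y":0,"z":0.005,"wx":0,"wy":0,"wz":0,"fingers":0},{"x":0,"y":0,"z":0.005,"wx":0,"wy":0,"wz":0,"fingers":0},{"x":0,"y":0,"z":0.005,"wx":0,"wy":0,"wz":0,"fingers":0}]'; python3 key.py -.052 0
```

```text
t: 33.0
tool_pos: [0.5461, 0.1424, 0.0915]
ee_rot: [3.141, 0.56, 3.119]
contact_force: [-18.5, -2.0, 26.2]
gripper_width: 0.0003
finger_force: 16.3
tips above stop -0.0003 F.n 32.0
t 33.00 tcp [0.5461 0.1424 0.0915] -> [0.5449 0.1435 0.0912] F [-18.5  -2.   26.2] w 0.0003
 shift [ 0.0023  0.0021 -0.0006]  turn [-0.0006  0.0008 -0.0011]
```

Fully down at 32 N. I'll retract clear and hand in.

```bash
python3 -m inch '[{"x":0,"y":0,"z":-0.04,"wx":0,"wy":0,"wz":0,"fingers":0},{"x":0,"y":0,"z":-0.1,"wx":0,"wy":0,"wz":0,"fingers":0},{"x":0,"y":0,"z":-0.18,"wx":0,"wy":0,"wz":0,"fingers":0},{"x":0,"y":0,"z":-0.25,"wx":0,"wy":0,"wz":0,"fingers":0},{"x":0,"y":0,"z":-0.28,"wx":0,"wy":0,"wz":0,"fingers":0},{"x":0,"y":0,"z":-0.28,"wx":0,"wy":0,"wz":0,"fingers":0},{"x":0,"y":0,"z":-0.28,"wx":0,"wy":0,"wz":0,"fingers":0},{"x":0,"y":0,"z":-0.28,"wx":0,"wy":0,"wz":0,"fingers":0},{"x":0,"y":0,"z":-0.28,"wx":0,"wy":0,"wz":0,"fingers":0},{"x":0,"y":0,"z":-0.28,"wx":0,"wy":0,"wz":0,"fingers":0}]'; python3 -c "
from workcell import ticket
print(ticket.hand_in())"
```

```text
t: 34.25
tool_pos: [0.4719, 0.1439, 0.2083]
ee_rot: [3.141, 0.558, 3.118]
contact_force: [0.8, 0.4, -0.3]
gripper_width: 0.0008
finger_force: 0.0
the job is handed in; nothing more can be done
None
```

The job is handed in at 34 s, with all steps done in the order asked: gauge zeroed, wide ferrule measured on the pin, set upright on the tray floor, and reading stored; the fingertip push on the round key peaked near 41 N.

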